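# Clip a thermometer guide on a water bath and hold the probe in it

## Task

Set up for a reading in the empty steel water bath: take the sprung guide clip from its parking stand and clip it fully home on the middle of the bath's long wall nearest the robot, upright, with its ring inside the bath, and let go of it. Then take the probe thermometer out of its stand, lower the probe straight down through the ring without touching the ring, and finish still holding it there, steady and upright, with the probe centred in the ring and its tip about half-way down the bath, touching nothing. Leave the dish, dye bottle, wax lump and torch where they are.

Things in the scene. Friction and masses are not known exactly. Their poses are not given: they have to be found in the camera images.
- bath_near_rim (a point): Middle of the top edge of the near long wall of an open steel water bath (110 x 160 mm, 90 mm high, walls and floor 5 mm, small bar handles on the short ends), fixed to the bench. The point lies half-way through the wall's 5 mm and half-way along its 160 mm. Axes of the bath: +x across the wall into the bath, away from the robot; y along the wall; z up.
- clip_grip (a point): Grip point of the clip, 54 mm above its underside, amid its two black handles (26 mm wide along y). The ring-side handle is fixed, upright: outer face at x +11 mm, from 30 mm below to 22 mm above the point. The lever handle leans out (on a 5 mm wall its top outer edge is at about x -22 mm); squeezed to its stop it is upright, outer face at x -11 mm. Axes as clip.
- clip_seat (a point): Point of the clip that meets the middle of the rim's thickness when it is fully home on a 5 mm wall: under the shoulder between its jaws, 22 mm above its underside; 2.5 mm in the clip's +x and 32 mm below clip_grip. The ring-side jaw's inner face is 2.5 mm in +x of it; the jaws reach 22 mm below it. Axes as clip.
- clip_ring (a point): Centre of the bore of the clip's guide ring (bore 16 mm across, outside 24 mm, 8 mm high; the point is half-way up), 36.5 mm in the clip's +x and 8 mm below clip_seat. The bore's axis is the clip's z.
- clip_lever (a joint): Angle of the clip's sprung lever: 0 jaws shut, about 0.17 gripping a 5 mm wall, 0.45 squeezed to its stop (jaws about 14 mm apart). Squeezing the handles takes about 6 to 11 N; released, the spring grips a wall with about 5 N.
- head_center (a point): Centre of the white head of the loose probe thermometer (20 to 40 g). Head 24 mm wide (its x), 12 mm thick (its z), 68 mm long (its y, up). It starts upright in a grey stand (80 x 70 mm), the probe through a hole in the top plate (122 mm above the bench), the head in a collar 10 mm high; head centre 156 mm, head top 190 mm above the bench. Comes out straight up.
- probe_tip (a point): Lower end of the thermometer's probe, a straight steel rod 3.6 mm in diameter that sticks 112 mm out of the head along its -y. The tip lies 146 mm from head_center in the head's -y and 2 mm off in its -z. Same axes as head_center.
- bath: The water bath; origin under the middle of its floor, at bench level.
- clip: Sprung guide clip (76 mm high, 28 mm wide, 65 g, loose): steel jaws below, black handles above, a steel ring on an arm at one side. Origin: underside of the ring-side jaw, on its inner face. x across the jaws toward the ring, y along the clamped edge, z up. Starts upright on the 5 mm steel plate (50 mm long, top 60 mm above the bench) of its parking stand (base 90 x 60 mm).
- thermometer: The probe thermometer; origin on the back of its body, 56 mm from head_center in its -y, 6 mm in its -z.
- dish: Bystander: grey hexagonal weighing dish, 87 x 99 x 24 mm.
- dye_bottle: Bystander: small brown dropper bottle, 27 mm across, 88 mm tall.
- wax_lump: Bystander: pink lump of wax, about 43 mm.
- torch: Bystander: black pocket torch, 33 x 88 x 34 mm, lying.

How it is judged:
By the outcome, as a careful person would: the job done as asked, in the order asked, and still so for the second after the job is handed in, while the arm keeps its last pose, push and grip.
It also fails if it takes over 67 s, if anything falls off the work surface, if the arm or the gripper's body presses on something with over 40 N, if the wrist force passes 120 N, or if a joint passes its speed limit or range.

## Robot

A 6-joint arm with a two-finger parallel gripper is mounted at the origin on a cart in front of the work surface, level with it; the furniture and walls round the work are solid. World frame = base frame: x ahead of the robot, y to its left, z up, the work surface at z = 0. Lengths are in m, angles in rad, forces in N, time in s.
With the tool pointing down it reaches from about 0.275 to 0.725 m from the base axis. Payload 5.6 kg.
Tool frame: the origin (TCP) lies at the very end of the fingers, on their centre line; the grasp point (between the pads) lies 19 mm behind it; z points along the fingers, y is the line along which they close (so a half turn about z gives the same grasp; the last joint's range is limited). The gripper opens to 85 mm and grips with 20 to 120 N. Pads are 22 mm wide; open, the fingers measure 114 mm over their backs; the gripper's body (76 mm by 85 mm) begins 54 mm behind the grasp point. The pads swing forward as they close: fully open they stand 13 mm farther back than shut.
Start: joints at [1.387, 0.255, 0.108, 0, -1.424, -0.285], TCP at [0.248, 0.491, 0.231] pointing down, gripper open.
Joint ranges: [-2.95, 2.95], [-1.21, 1.97], [-1.09, 1.5], [-2.87, 1.71], [-2.94, -0.07], [-3.05, 3.05]. Speed limits (rad/s): [2.57, 2.57, 3.14, 3.14, 3.14, 3.14].

## Interface

Orientations are given as a rotation vector (axis times angle).
In Python, from cell import ctrl gives the robot as it stands.
- The arm moves only by the tool arm_command, never from a script. Its argument "plan" is a list of rows, each a list of 3 entries, a list of its own where there are three numbers: the opening, from 0 (shut) to 1 (fully open), then the shift along the world's x, y, z in units of 300 mm (1.0 is 300 mm), then the turn, a rotation vector about the world's x, y, z in units of 45 degrees (1.0 is 45 degrees). A call has 1 to 12 rows; each row shifts and turns the commanded pose from where the row before left it; what a row does not reach is not made up. A row lasts 1/8 s, in which the tool goes at most 62.5 mm and 10.7 degrees, less where a joint would pass 70% of its speed; a pose out of reach is approached as far as the arm can. A call with a number of a shift or a turn outside -1 to 1 is refused whole. A call with a gripper value outside its range is refused whole. The fingers move at their own pace and stop on an object; the grip force is fixed at half the most. Time passes only in rows, so rows that do not move let the fingers close. It gives the time, the measured TCP pose, the force, the opening and the grip force at its end, in the units of the state.
- ctrl.get_state(): the state, without advancing time (a new reading comes with each control period).
- ctrl.capture(name): name is "side" or "top"; returns a dict with "frame" (480x640x3 uint8, blue, green, red), "K" (3x3 intrinsics, pixels), "view" (4x4, takes a point from world to camera coordinates). Camera axes: x right, y down, z forward; pixel columns grow to the right and rows downward; lengths in m; the calibration is good to about 2 mm. A picture is of the moment at which its call begins. There is no depth.
- ctrl.sign_off(): hands the job in; it is judged then, once.
The state is a dict: "time_s": time; "qpos": joint angles; "joint_vel": joint speeds; "joint_torque": joint torques, N m; "eef_pos": TCP position; "ee_rot": TCP orientation; "force": force on the tool from outside, world axes, zero at the start; "wrist_torque": the same for the moment, N m; "grip_width": finger opening in m; "finger_force": force on a finger pad.
Only numpy, scipy, OpenCV 4.12 (cv2) and the standard library are available. Lean on these libraries where they do the work, as an engineer would, in place of code of your own. Each camera call takes 0.05 s, during which the arm holds its last target. There are 200 camera calls.

## Working session

There is one attempt and no reset: what is moved stays moved. The work goes in short steps, Python scripts to look and compute and a tool call to move; the robot and the scene stay as the last step left them, time stands still between calls to the robot, and variables do not carry over. Pictures are saved under pics/ and viewed, at most 10 in all, crops included, and the job is handed in when it is done.

Besides the shell and the picture viewer there is one more tool, called after "Request:" as name(argument=value, ...), one argument or row to a line, values as JSON. arm_command: Moves the arm, as the interface text tells. Shifts and turns lie within -1 to 1; 1 stands for 300 mm of shift or 45 degrees of turn. Its arguments: {"type":"object","properties":{"plan":{"type":"array","items":{"type":"array"}}},"required":["plan"]}

```bash
mkdir -p pics; python3 - <<'E'
from cell import ctrl
import cv2,pickle
s=ctrl.get_state(); print(s['time_s'],s['eef_pos'],s['ee_rot'],s['grip_width'])
d={}
for n in('side','top'):
    c=ctrl.capture(n); d[n]=c; cv2.imwrite(f'pics/{n}0.png',c['frame']); print(n,c['K'].tolist(),c['view'].round(3).tolist())
pickle.dump(d,open('c0.pkl','wb'))
E
```

```text
0.0 [0.24821106 0.49023828 0.23037961] [ 3.05379500e+00 -7.29362936e-01 -6.22526912e-04] 0.08555872503941733
side [[451.6470340529744, 0.0, 316.1715313926426], [0.0, 451.6470340529744, 238.69126067726904], [0.0, 0.0, 1.0]] [[-0.969, -0.246, -0.008, 0.564], [-0.084, 0.362, -0.928, 0.158], [0.231, -0.899, -0.372, 0.768], [0.0, 0.0, 0.0, 1.0]]
top [[605.4207683166803, 0.0, 317.8975106704626], [0.0, 605.4207683166803, 232.20435622095215], [0.0, 0.0, 1.0]] [[0.014, -1.0, 0.023, -0.02], [-0.993, -0.017, -0.119, 0.582], [0.12, -0.021, -0.993, 1.317], [0.0, 0.0, 0.0, 1.0]]
```

View pics/side0.png

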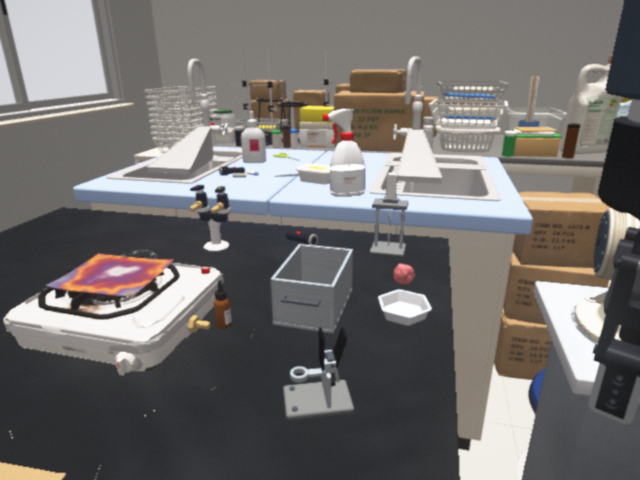

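View pics/top0.png

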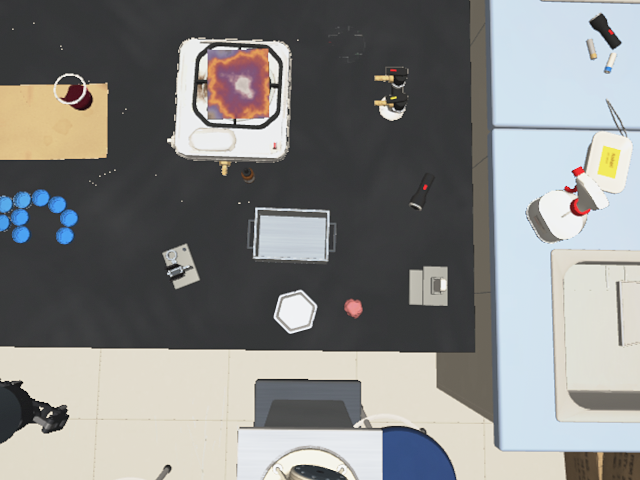

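The side view shows the clip at about (325,360), the bath at (315,285) and the thermometer at (390,215). In the top view they are at (178,266), (291,235) and (437,285). I'll enlarge those areas.

```bash
cat > h.py <<'E'
import cv2,numpy as np,pickle
def tile(d,specs,name,W=400,H=300):
    # specs: (cam,u0,v0,scale); draws tick labels
    out=[]
    for cam,u0,v0,s in specs:
        w,h=int(W/s),int(H/s)
        c=cv2.copyMakeBorder(d[cam]['frame'],0,100,0,100,cv2.BORDER_CONSTANT)[v0:v0+h,u0:u0+w]
        c=cv2.resize(c,(W,H),interpolation=cv2.INTER_CUBIC)
        for k in range(0,w,10):
            x=int((k+.5)*W/w); cv2.line(c,(x,0),(x,5),(0,255,255),1)
            if k%20==0: cv2.putText(c,str(u0+k),(x+1,14),0,.35,(0,255,255),1)
        for k in range(0,h,10):
            y=int((k+.5)*H/h); cv2.line(c,(0,y),(5,y),(0,255,255),1); cv2.putText(c,str(v0+k),(7,y+4),0,.33,(0,255,255),1)
        out.append(c)
    n=800//W
    cv2.imwrite(name,np.vstack([np.hstack(out[i:i+n]) for i in range(0,len(out),n)]))
def proj(c,P):
    p=c['view'][:3,:3]@np.asarray(P,float)+c['view'][:3,3]; q=c['K']@p; return q[:2]/q[2]
def onz(c,uv,z):
    R,t=c['view'][:3,:3],c['view'][:3,3]; o=-R.T@t; d=R.T@np.linalg.solve(c['K'],[*uv,1.]); return o+d*(z-o[2])/d[2]
def tri(ca,ua,cb,ub):
    A=[]
    for c,(u,v) in((ca,ua),(cb,ub)):
        P=c['K']@c['view'][:3]; A+=[u*P[2]-P[0],v*P[2]-P[1]]
    A=np.array(A); X=np.linalg.lstsq(A[:,:3],-A[:,3],rcond=None)[0]; return X,proj(ca,X)-ua,proj(cb,X)-ub
E
python3 - <<'E'
from h import *
d=pickle.load(open('c0.pkl','rb'))
tile(d,[('top',155,235,7),('top',240,200,4),('side',275,322,4),('side',262,240,3.6)],'pics/a.png')
tile(d,[('top',400,258,7),('side',362,172,5)],'pics/b.png',400,440)
E
```

```text
(no output)
```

View pics/a.png

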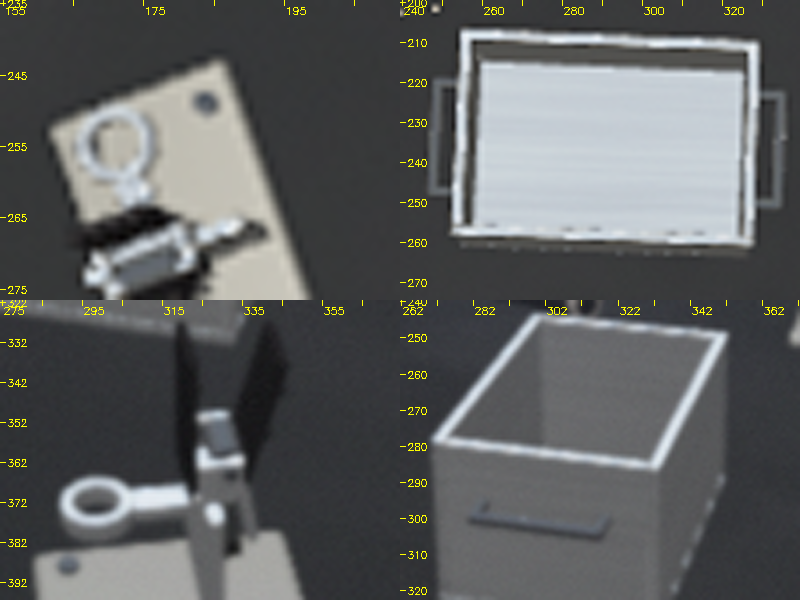

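View pics/b.png

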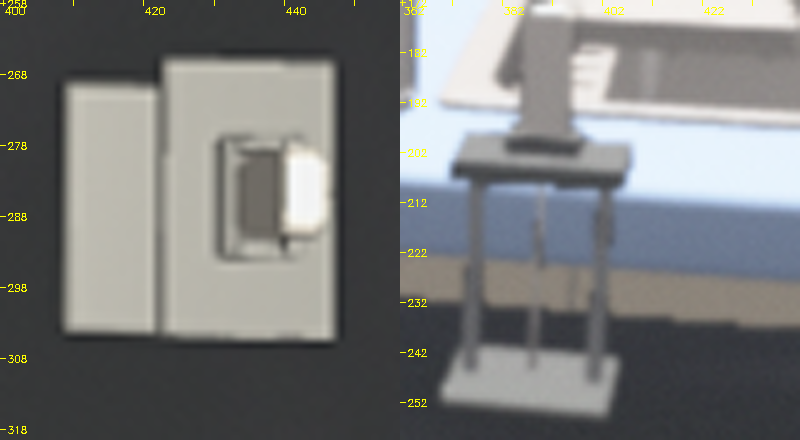

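Both crops are readable: the bath rim corners, ring circle, clip base edges, thermometer top plate and the head facing ±y. I'll fit poses with the known heights.

```bash
python3 - <<'E'
from h import *
from scipy.optimize import least_squares
d=pickle.load(open('c0.pkl','rb')); T,S=d['top'],d['side']
def px(u0,v0,s,x,y): return np.array([u0+(x+.5)/s-.5,v0+(y+.5)/s-.5])
# bath: corners (outer) local: x far/near, y
top={(-55,80):(53,236),(-55,-80):(352,245),(55,80):(61,31),(55,-80):(360,41)}
side={(55,80):(33,140),(-55,80):(257,168),(-55,-80):(327,35),(55,-80):(137,17)}
def W(p,l,z): c,s=np.cos(p[2]),np.sin(p[2]); return [p[0]+(c*l[0]-s*l[1])/1e3,p[1]+(s*l[0]+c*l[1])/1e3,z]
def f(p,sel='ts'):
    r=[]
    if 't' in sel: r+=[proj(T,W(p,l,.09))-px(240,200,4,*q) for l,q in top.items()]
    if 's' in sel: r+=[proj(S,W(p,l,.09))-px(262,240,3.6,*q) for l,q in side.items()]
    return np.concatenate(r)
for sel in('t','s','ts'):
    b=least_squares(f,[.43,.03,0],args=(sel,)); print(sel,b.x.round(4),b.fun.round(1))
p=b.x; print('rim near mid',np.round(W(p,(-52.5,0),.09),4))
rt=px(155,235,7,116,142); rs=px(275,322,4,96,201)
print('ring tri',tri(T,rt,S,rs),'onz top',onz(T,rt,.056),'side',onz(S,rs,.056))
e=[onz(T,px(155,235,7,*q),.005) for q in((50,130),(225,60),(310,300))]
for a,c in((1,0),(2,1)):
    v=e[c]-e[a]; print('edge',np.linalg.norm(v),np.degrees(np.arctan2(v[1],v[0])))
# thermometer top plate (tile 400x440 scale 7) z=.122
for n,z,pts in(('plate',.122,[(163,60),(334,62),(336,340),(160,334)]),('headtop',.190,[(284,147),(284,237),(326,150),(326,234)])):
    for q in pts: print(n,onz(T,px(400,258,7,*q),z).round(4))
# side head top: corners
print('side headtop L,R',[onz(S,px(362,172,5,*q),.190).round(4) for q in((125,14),(173,14))])
print('side collar/plate', [onz(S,px(362,172,5,*q),.122).round(4) for q in((52,160),(228,175),(232,145),(70,133))])
E
```

```text
t [ 0.5707  0.0475 -0.0163] [-0.2 -0.1  0.3  0.1  0.1  0.  -0.2  0. ]
s [ 0.5714  0.0488 -0.0289] [-0.5  0.1  0.4  0.2  0.6 -0.2 -0.4 -0.7]
ts [ 0.5712  0.0478 -0.0229] [-0.5 -0.6 -0.   0.   0.1 -0.5 -0.2  0.  -0.1 -0.   0.9 -0.1  0.5 -0.4
 -0.5 -0.8]
rim near mid [0.5188 0.049  0.09  ]
ring tri (array([0.52529027, 0.30884987, 0.05539516]), array([-0.05280593, -0.27890097]), array([0.84309051, 0.10236424])) onz top [0.52463607 0.30857601 0.056     ] side [0.52619187 0.30964422 0.056     ]
edge 0.06015756446983812 113.14102186795886
edge 0.08286523929782048 21.472292264771106
plate [ 0.5044 -0.2283  0.122 ]
plate [ 0.5046 -0.2794  0.122 ]
plate [ 0.4224 -0.2791  0.122 ]
plate [ 0.4234 -0.2269  0.122 ]
headtop [ 0.4759 -0.2489  0.19  ]
headtop [ 0.4508 -0.2487  0.19  ]
headtop [ 0.4753 -0.2608  0.19  ]
headtop [ 0.4518 -0.2605  0.19  ]
side headtop L,R [array([ 0.4762, -0.2407,  0.19  ]), array([ 0.4551, -0.2453,  0.19  ])]
side collar/plate [array([ 0.5054, -0.2305,  0.122 ]), array([ 0.4249, -0.2254,  0.122 ]), array([ 0.426 , -0.2726,  0.122 ]), array([ 0.5028, -0.2755,  0.122 ])]
```

Request:
arm_command(
  plan=[
    [1,[0.134,-0.109,-0.033],[0,0,-0.152]],
    [1,[0.134,-0.109,-0.033],[0,0,-0.152]],
    [1,[0.134,-0.109,-0.033],[0,0,-0.152]],
    [1,[0.134,-0.109,-0.033],[0,0,-0.152]],
    [1,[0.134,-0.109,-0.033],[0,0,-0.152]],
    [1,[0.134,-0.109,-0.033],[0,0,-0.152]],
    [1,[0,0,0],[0,0,0]],
    [1,[0,0,0],[0,0,0]],
  ],
)

```text
time_s: 1.1
eef_pos: [0.4895, 0.2943, 0.1715]
ee_rot: [2.605, -1.754, -0.001]
force: [-0.6, -0.2, -0.6]
grip_width: 0.0858
finger_force: 0.0
```

```bash
python3 - <<'E'
from h import *
from cell import ctrl
from scipy.spatial.transform import Rotation as R
s=ctrl.get_state(); print(s['time_s'],s['eef_pos'],R.from_rotvec(s['ee_rot']).as_matrix().round(3).tolist(),s['qpos'],s['force'])
d=pickle.load(open('c0.pkl','rb'))
# overlay predicted clip points on the original frames
a=np.radians(22); ring=np.array([.525,.309]); X=np.array([np.cos(a),np.sin(a)]);Y=np.array([-X[1],X[0]])
g=ring-X*.039
def P(x,y,z): return [*(g+X*x/1e3+Y*y/1e3),.092+z/1e3]
for n in d:
    for q in [(11,13,22),(11,-13,22),(11,13,-30),(11,-13,-30),(-22,13,20),(-22,-13,20),(5,14,-54),(5,-14,-54)]:
        u=proj(d[n],P(*q)); 
        if n=='top': print(n,q,((u-[155,235]+.5)*7-.5).round())
        else: print(n,q,((u-[275,322]+.5)*4-.5+[0,300]).round())
E
```

```text
1.1 [0.48952756 0.29426672 0.17148621] [[0.376, -0.927, -0.001], [-0.927, -0.376, -0.0], [0.0, 0.001, -1.0]] [ 8.14813392e-01  3.21315129e-01  4.68569661e-02 -2.55605596e-04
 -1.29718661e+00 -4.29180840e-01] [-0.60756089 -0.15546769 -0.6240972 ]
side (11, 13, 22) [190. 365.]
side (11, -13, 22) [178. 320.]
side (11, 13, -30) [191. 503.]
side (11, -13, -30) [179. 453.]
side (-22, 13, 20) [295. 362.]
side (-22, -13, 20) [279. 317.]
side (5, 14, -54) [210. 563.]
side (5, -14, -54) [197. 508.]
top (11, 13, 22) [ 62. 228.]
top (11, -13, 22) [145. 197.]
top (11, 13, -30) [101. 239.]
top (11, -13, -30) [181. 208.]
top (-22, 13, 20) [101. 333.]
top (-22, -13, 20) [184. 301.]
top (5, 14, -54) [121. 262.]
top (5, -14, -54) [206. 230.]
```

```bash
python3 - <<'E'
from h import *
d=pickle.load(open('c0.pkl','rb'))
for n in d: d[n]['frame']=np.clip(255*(d[n]['frame']/255.)**.45,0,255).astype('uint8')
from cell import ctrl
d['s1']=ctrl.capture('side')
tile(d,[('top',155,245,10),('side',300,318,7)],'pics/c.png',400,480)
E
```

```text
(no output)
```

View pics/c.png

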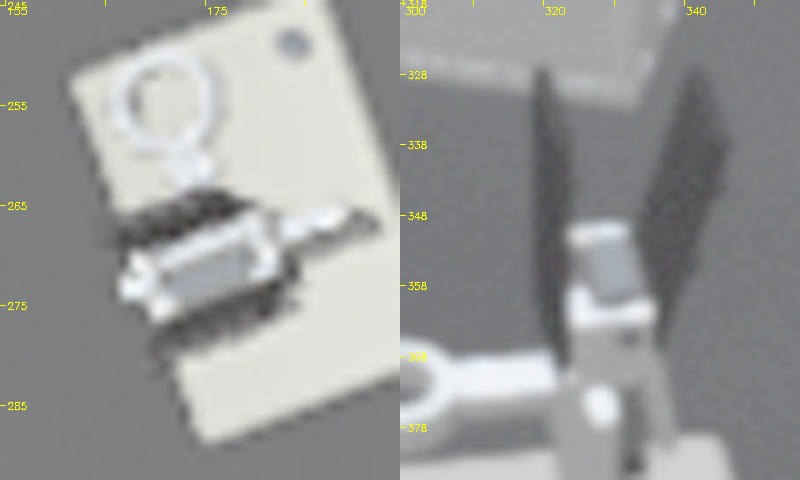

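Request:
arm_command(
  plan=[
    [1,[0,0,-0.082],[0,0,0]],
    [1,[0,0,-0.082],[0,0,0]],
    [1,[0,0,-0.082],[0,0,0]],
    [1,[0,0,-0.082],[0,0,0]],
    [1,[0,0,0],[0,0,0]],
    [0,[0,0,0],[0,0,0]],
    [0,[0,0,0],[0,0,0]],
    [0,[0,0,0],[0,0,0]],
    [0,[0,0,0],[0,0,0]],
    [0,[0,0,0],[0,0,0]],
    [0,[0,0,0],[0,0,0]],
    [0,[0,0,0],[0,0,0]],
  ],
)

```text
time_s: 2.65
eef_pos: [0.4911, 0.2952, 0.0755]
ee_rot: [-2.603, 1.752, -0.003]
force: [-0.0, -0.1, 6.5]
grip_width: 0.021
finger_force: 63.4
```

Request:
arm_command(
  plan=[
    [0,[0,0,0.03],[0,0,0]],
    [0,[0,0,0.06],[0,0,0]],
    [0,[0,0,0.08],[0,0,0]],
    [0,[0,0,0.1],[0,0,0]],
    [0,[0,0,0.1],[0,0,0]],
    [0,[0,0,0],[0,0,0]],
    [0,[0,0,0],[0,0,0]],
  ],
)

```text
time_s: 3.52
eef_pos: [0.4891, 0.2942, 0.1839]
ee_rot: [2.605, -1.754, -0.001]
force: [0.3, 0.6, -0.8]
grip_width: 0.0206
finger_force: 62.6
```

```bash
python3 - <<'E'
from h import *
from cell import ctrl
s=ctrl.get_state(); print(s['time_s'],s['eef_pos'],s['force'],s['grip_width'])
d={n:ctrl.capture(n) for n in('side','top')}; pickle.dump(d,open('c1.pkl','wb'))
for n in d: print(n,proj(d[n],[.525,.309,.168]), proj(d[n],s['eef_pos']))
tile(d,[('side',240,240,4),('top',120,210,4)],'pics/d.png',400,560)
E
```

```text
3.525 [0.48911614 0.294248   0.18388891] [ 0.28056915  0.56229511 -0.82512386] 0.020648377119198404
side [297.6307836 296.1920746] [329.17191897 282.20083961]
top [158.6881809  250.06113702] [163.48242914 267.69720762]
```

View pics/d.png

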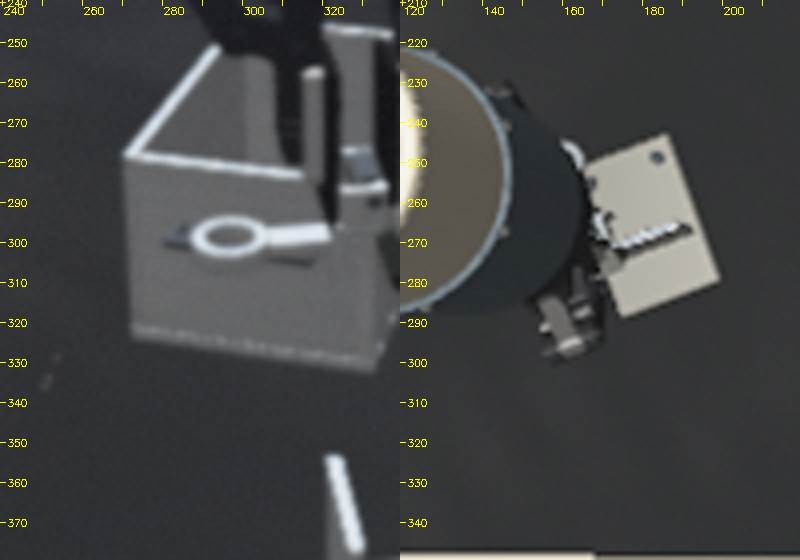

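The clip came off upright: the ring centre in the side view is at about (297.1,298.6), and the lift matches within 1 mm if the grip sits 2.5 mm high. Next I carry it over the rim.

Request:
arm_command(
  plan=[
    [0,[0.02,-0.164,0],[0,0,-0.103]],
    [0,[0.02,-0.164,0],[0,0,-0.103]],
    [0,[0.02,-0.164,0],[0,0,-0.103]],
    [0,[0.02,-0.164,0],[0,0,-0.103]],
    [0,[0.02,-0.164,0],[0,0,-0.103]],
    [0,[0,0,-0.06],[0,0,0]],
    [0,[0,0,-0.06],[0,0,0]],
    [0,[0,0,0],[0,0,0]],
    [0,[0,0,0],[0,0,0]],
  ],
)

```text
time_s: 4.75
eef_pos: [0.5199, 0.0485, 0.1488]
ee_rot: [2.201, -2.242, 0.001]
force: [-0.9, 0.3, -0.1]
grip_width: 0.021
finger_force: 62.6
```

```bash
python3 - <<'E'
from h import *
from cell import ctrl
s=ctrl.get_state(); e=s['eef_pos']; print(s['time_s'],e,s['ee_rot'],s['force'])
d={n:ctrl.capture(n) for n in('side','top')}; pickle.dump(d,open('c2.pkl','wb'))
S=d['side']
print('ring top exp',proj(S,e+[.039,-.0007,-.0195]),'fixed jaw bottom inner +-14', proj(S,e+[.005,.014,-.0375]),proj(S,e+[.005,-.014,-.0375]))
print('wall top inner/outer edges below', [proj(S,[.5183+x,.0485,.09]).round(1) for x in(-.0025,.0025)])
tile(d,[('side',270,205,7),('top',240,190,4)],'pics/e.png',400,560)
E
```

```text
4.75 [0.51987264 0.04851241 0.14883863] [ 2.20087629e+00 -2.24161736e+00  6.25895217e-04] [-0.85925614  0.26136363 -0.06619935]
ring top exp [321.28080253 243.31417475] fixed jaw bottom inner +-14 [338.21133569 257.60721703] [341.33631247 251.41122677]
wall top inner/outer edges below [array([344.6, 265.8]), array([341.9, 265.5])]
```

View pics/e.png

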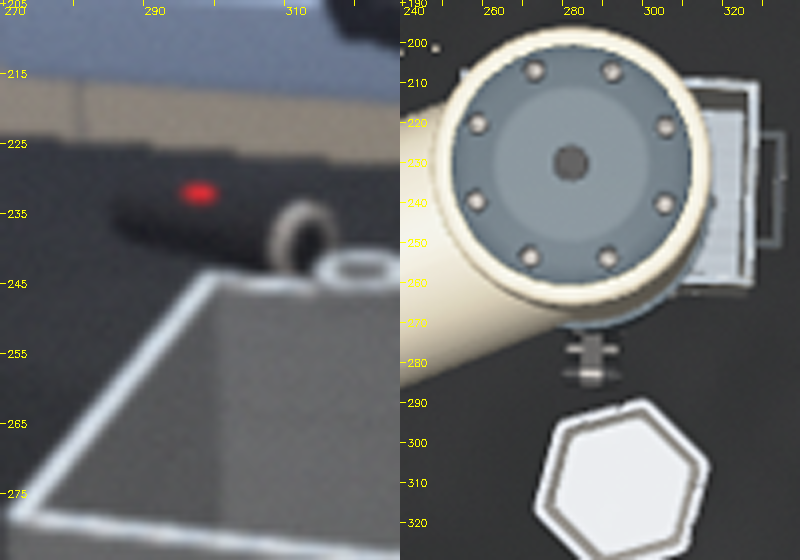

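The ring centre is at about (320.7,243.1), within half a pixel of prediction, so the jaws straddle the wall. Descending.

Request:
arm_command(
  plan=[
    [0,[0,0,-0.04],[0,0,0]],
    [0,[0,0,-0.04],[0,0,0]],
    [0,[0,0,-0.04],[0,0,0]],
    [0,[0,0,-0.015],[0,0,0]],
    [0,[0,0,-0.004],[0,0,0]],
    [0,[0,0,0],[0,0,0]],
    [0,[0,0,0],[0,0,0]],
  ],
)

```text
time_s: 5.72
eef_pos: [0.5199, 0.0485, 0.1072]
ee_rot: [-2.2, 2.242, -0.001]
force: [-0.3, 0.5, 0.2]
grip_width: 0.0207
finger_force: 62.6
```

Request:
arm_command(
  plan=[
    [0,[0,0,-0.0035],[0,0,0]],
    [0,[0,0,-0.0035],[0,0,0]],
    [0,[0,0,0],[0,0,0]],
  ],
)

```text
time_s: 6.1
eef_pos: [0.5199, 0.0485, 0.1054]
ee_rot: [-2.2, 2.242, -0.001]
force: [-2.3, 1.1, 4.7]
grip_width: 0.0206
finger_force: 63.2
```

Request:
arm_command(
  plan=[
    [0,[-0.006,0,0],[0,0,0]],
    [0,[-0.005,0,0],[0,0,0]],
    [0,[0,0,-0.002],[0,0,0]],
    [0,[0,0,0],[0,0,0]],
  ],
)

```text
time_s: 6.6
eef_pos: [0.5175, 0.0486, 0.1054]
ee_rot: [-2.199, 2.24, -0.003]
force: [1.1, -0.0, 8.0]
grip_width: 0.0205
finger_force: 63.7
```

Request:
arm_command(
  plan=[
    [0.35,[0,0,0],[0,0,0]],
    [0.5,[0,0,0],[0,0,0]],
    [1,[0,0,0],[0,0,0]],
    [1,[0,0,0],[0,0,0]],
    [1,[0,0,0],[0,0,0]],
    [1,[0,0,0],[0,0,0]],
    [1,[0,0,0],[0,0,0]],
    [1,[0,0,0],[0,0,0]],
  ],
)

```text
time_s: 7.6
eef_pos: [0.5164, 0.0484, 0.1041]
ee_rot: [-2.2, 2.242, -0.0]
force: [0.2, -0.2, 0.5]
grip_width: 0.085
finger_force: 0.0
```

Request:
arm_command(
  plan=[
    [1,[0,0,0.08],[0,0,0]],
    [1,[0,0,0.12],[0,0,0]],
    [1,[0,0,0.15],[0,0,0]],
    [1,[0,0,0.15],[0,0,0]],
    [1,[-0.04,-0.19,0],[0,0,0.23]],
    [1,[-0.04,-0.19,0],[0,0,0.23]],
    [1,[-0.04,-0.19,0],[0,0,0.23]],
    [1,[-0.03,-0.19,0],[0,0,0.23]],
    [1,[-0.02,-0.19,0],[0,0,0.23]],
    [1,[0,0,0],[0,0,0.23]],
    [1,[0,0,0],[0,0,0.23]],
    [1,[0,0,0],[0,0,0.23]],
  ],
)

```text
time_s: 9.1
eef_pos: [0.4693, -0.2188, 0.254]
ee_rot: [-3.126, 0.308, 0.0]
force: [-0.3, 0.6, -0.9]
grip_width: 0.0852
finger_force: 0.0
```

```bash
python3 - <<'E'
from h import *
from cell import ctrl
s=ctrl.get_state(); e=s['eef_pos']; print(s['time_s'],e,s['ee_rot'],s['qpos'])
d={n:ctrl.capture(n) for n in('side','top')}; pickle.dump(d,open('c3.pkl','wb'))
for n in d: print(n,'ring top home exp',proj(d[n],[.5183+.0365,.0478,.086]),'outer rim',proj(d[n],[.5158,.0485,.09]))
for n in d: d[n]['frame']=np.clip(255*(d[n]['frame']/255.)**.6,0,255).astype('uint8')
tile(d,[('side',305,215,7),('top',262,210,7)],'pics/f.png',400,560)
E
```

```text
9.1 [ 0.46928415 -0.2187758   0.25401705] [-3.12634630e+00  3.08254314e-01  3.85040508e-04] [-1.33487381e-01  1.85280504e-01  7.56322887e-02 -7.81045874e-05
 -1.46139613e+00  1.50772977e+00]
side ring top home exp [323.55529618 265.55365699] outer rim [344.63275313 265.819748  ]
top ring top home exp [291.03072429 241.64175741] outer rim [290.29990994 259.67383071]
```

View pics/f.png

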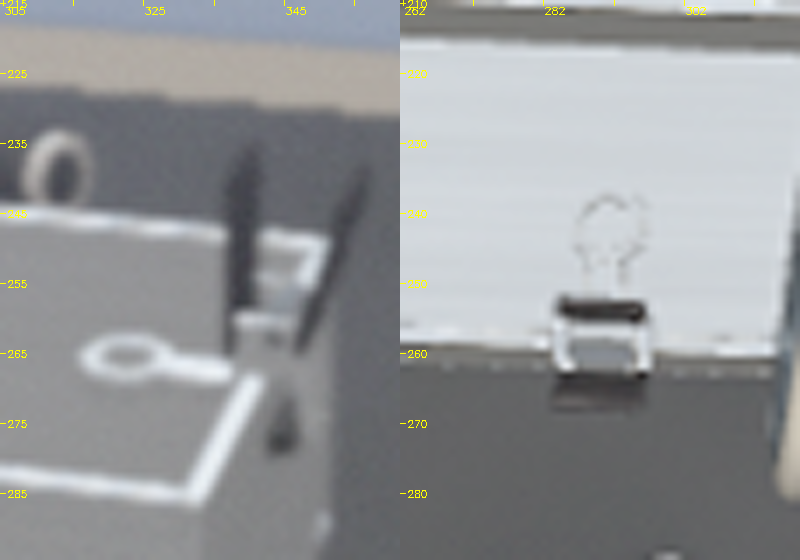

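The clip is home: the ring centre is at side (322.3,265.6) and top (291.6,242.4), against predictions of (322.7,265.6) and (291.0,241.6), and the shoulder sits on the rim. Now the thermometer.

Request:
arm_command(
  plan=[
    [1,[-0.01,-0.06,0],[0,0,0.126]],
    [1,[-0.009,-0.06,0],[0,0,0.125]],
    [1,[0,0,0],[0,0,0]],
    [1,[0,0,-0.09],[0,0,0]],
    [1,[0,0,-0.09],[0,0,0]],
    [1,[0,0,-0.09],[0,0,0]],
    [1,[0,0,-0.09],[0,0,0]],
    [1,[0,0,0],[0,0,0]],
    [1,[0,0,0],[0,0,0]],
  ],
)

```text
time_s: 10.32
eef_pos: [0.4645, -0.2546, 0.1474]
ee_rot: [3.141, -0.009, 0.002]
force: [0.0, 0.6, 0.2]
grip_width: 0.0856
finger_force: 0.0
```

Request:
arm_command(
  plan=[
    [0,[0,0,0],[0,0,0]],
    [0,[0,0,0],[0,0,0]],
    [0,[0,0,0],[0,0,0]],
    [0,[0,0,0],[0,0,0]],
    [0,[0,0,0],[0,0,0]],
    [0,[0,0,0],[0,0,0]],
    [0,[0,0,0],[0,0,0]],
    [0,[0,0,0],[0,0,0]],
  ],
)

```text
time_s: 11.32
eef_pos: [0.4639, -0.2546, 0.1463]
ee_rot: [3.141, -0.007, 0.001]
force: [0.1, -0.5, 2.2]
grip_width: 0.0105
finger_force: 58.8
```

Request:
arm_command(
  plan=[
    [0,[0,0,0.03],[0,0,0]],
    [0,[0,0,0.05],[0,0,0]],
    [0,[0,0,0.07],[0,0,0]],
    [0,[0,0,0.08],[0,0,0]],
    [0,[0,0,0.08],[0,0,0]],
    [0,[0,0,0.08],[0,0,0]],
    [0,[0,0,0.08],[0,0,0]],
    [0,[0,0,0.06],[0,0,0]],
    [0,[0,0,0.04],[0,0,0]],
    [0,[0,0,0],[0,0,0]],
    [0,[0,0,0],[0,0,0]],
  ],
)

```text
time_s: 12.7
eef_pos: [0.4635, -0.2543, 0.3164]
ee_rot: [-3.141, 0.008, 0.002]
force: [0.8, -1.0, -0.6]
grip_width: 0.0106
finger_force: 58.6
```

Request:
arm_command(
  plan=[
    [0,[0.02,0.07,0],[0,0,0]],
    [0,[0.04,0.13,0],[0,0,0]],
    [0,[0.04,0.14,0],[0,0,0]],
    [0,[0.04,0.14,0],[0,0,0]],
    [0,[0.04,0.14,0],[0,0,0]],
    [0,[0.04,0.14,0],[0,0,0]],
    [0,[0.04,0.13,0],[0,0,0]],
    [0,[0.033,0.07,0],[0,0,0]],
    [0,[0.01,0.044,0],[0,0,0]],
    [0,[0,0,0],[0,0,0]],
    [0,[0,0,-0.06],[0,0,0]],
    [0,[0,0,-0.06],[0,0,0]],
  ],
)

```text
time_s: 14.2
eef_pos: [0.5545, 0.0454, 0.2811]
ee_rot: [-3.142, 0.01, -0.001]
force: [-0.1, 0.2, 0.1]
grip_width: 0.0107
finger_force: 58.6
```

Request:
arm_command(
  plan=[
    [0,[0,0,-0.06],[0,0,0]],
    [0,[0,0,0],[0,0,0]],
    [0,[0,0,0],[0,0,0]],
    [0,[0,0,0],[0,0,0]],
  ],
)

```text
time_s: 14.7
eef_pos: [0.5551, 0.0465, 0.2642]
ee_rot: [-3.141, 0.008, -0.003]
force: [-0.3, -0.4, 1.2]
grip_width: 0.0103
finger_force: 58.6
```

```bash
python3 - <<'E'
from h import *
from cell import ctrl
s=ctrl.get_state(); e=s['eef_pos']; print(s['time_s'],e,s['ee_rot'])
d={n:ctrl.capture(n) for n in('side','top')}; pickle.dump(d,open('c4.pkl','wb'))
for n in d: print(n,'tip exp',proj(d[n],[e[0],e[1],e[2]-.137]),'probe top',proj(d[n],[e[0],e[1],e[2]-.025]))
S=d['side']; print(tri(S,(322.3,265.6),d['top'],(291.6,242.4)))
for n in d: d[n]['frame']=np.clip(255*(d[n]['frame']/255.)**.6,0,255).astype('uint8')
tile(d,[('side',300,175,7),('top',240,190,5)],'pics/g.png',400,600)
E
```

```text
14.7 [0.55505209 0.04647527 0.26419897] [-3.14121413e+00  7.97544066e-03 -2.86346578e-03]
side tip exp [323.5409916  244.32826475] probe top [323.40200827 183.25379939]
top tip exp [291.2482742  239.47219805] probe top [290.00526253 233.11937322]
(array([0.5547104 , 0.04684216, 0.08515492]), array([1.42571774, 0.16044093]), array([-0.11450424, -0.66831557]))
```

View pics/g.png

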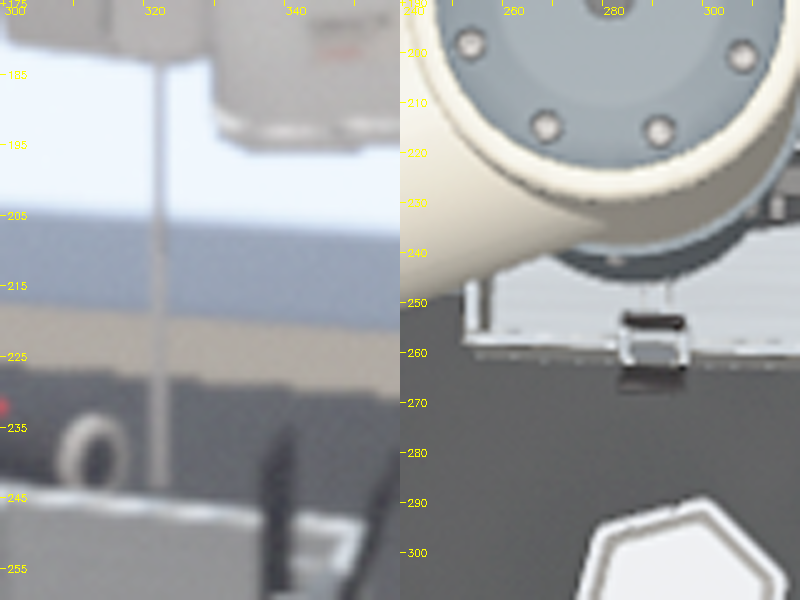

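The side view shows the probe vertical at u≈322.4 with its tip at v≈244, matching the ring's u of 322.3. The wrist hides it from above, so the 2 mm probe offset in y can't be seen. I'll turn the tool by −90° and −180° and measure the probe in the side view each time.

Request:
arm_command(
  plan=[
    [0,[0,0,0],[0,0,-0.2]],
    [0,[0,0,0],[0,0,-0.2]],
    [0,[0,0,0],[0,0,-0.2]],
    [0,[0,0,0],[0,0,-0.2]],
    [0,[0,0,0],[0,0,-0.2]],
    [0,[0,0,0],[0,0,-0.2]],
    [0,[0,0,0],[0,0,-0.2]],
    [0,[0,0,0],[0,0,-0.2]],
    [0,[0,0,0],[0,0,-0.2]],
    [0,[0,0,0],[0,0,-0.2]],
    [0,[0,0,0],[0,0,0]],
    [0,[0,0,0],[0,0,0]],
  ],
)

```text
time_s: 16.3
eef_pos: [0.5547, 0.0467, 0.2633]
ee_rot: [-2.219, 2.223, -0.0]
force: [-0.7, -1.1, -0.3]
grip_width: 0.0104
finger_force: 58.4
```

```bash
cat > m.py <<'E'
from h import *
from cell import ctrl
import sys
def lines(S,e,rows=range(186,240)):
    g=S['frame'].astype(float).sum(2); out=[]
    for v in rows:
        # expected column on vertical line through TCP
        r=g[v,308:334]; 
        h=np.abs(r-np.median(r)); k=np.argmax(h[8:22])+8   # probe differs from background
        w=h[k-2:k+3]; out.append((v,308+np.sum(w*np.arange(k-2,k+3))/w.sum()))
    o=np.array(out); p=np.polyfit(o[:,0],o[:,1],1)
    for _ in range(5):
        r=np.abs(o[:,1]-np.polyval(p,o[:,0])); o=o[r<=max(.4,2*np.median(r))]; p=np.polyfit(o[:,0],o[:,1],1)
    return len(o),[np.polyval(p,v).round(2) for v in(186,213,240)]
if __name__=='__main__':
    s=ctrl.get_state(); d={'side':ctrl.capture('side')}; pickle.dump((s,d),open(sys.argv[1],'wb')); e=s['eef_pos']
    S=pickle.load(open('c4.pkl','rb'))['side']
    print('ref',lines(S,e)); print('now',s['time_s'],e,s['ee_rot'],lines(d['side'],e), 'tcp line',[proj(S,[e[0],e[1],e[2]-z])[0].round(2) for z in(.03,.08,.13)])
E
python3 m.py r90.pkl
```

```text
ref (37, [np.float64(322.25), np.float64(322.2), np.float64(322.14)])
now 16.3 [0.55471619 0.04671734 0.26327453] [-2.21936844e+00  2.22318152e+00 -2.15158300e-04] (32, [np.float64(323.3), np.float64(323.15), np.float64(323.0)]) tcp line [np.float64(323.57), np.float64(323.63), np.float64(323.69)]
```

Request:
arm_command(
  plan=[
    [0,[0,0,0],[0,0,-0.2]],
    [0,[0,0,0],[0,0,-0.2]],
    [0,[0,0,0],[0,0,-0.2]],
    [0,[0,0,0],[0,0,-0.2]],
    [0,[0,0,0],[0,0,-0.2]],
    [0,[0,0,0],[0,0,-0.2]],
    [0,[0,0,0],[0,0,-0.2]],
    [0,[0,0,0],[0,0,-0.2]],
    [0,[0,0,0],[0,0,-0.2]],
    [0,[0,0,0],[0,0,-0.2]],
    [0,[0,0,0],[0,0,0]],
    [0,[0,0,0],[0,0,0]],
  ],
)

```text
time_s: 17.85
eef_pos: [0.5547, 0.0467, 0.2631]
ee_rot: [-0.002, -3.142, -0.0]
force: [0.0, 0.5, -0.4]
grip_width: 0.0112
finger_force: 58.4
```

```bash
python3 m.py r180.pkl
```

```text
ref (37, [np.float64(322.25), np.float64(322.2), np.float64(322.14)])
now 17.85 [0.55466096 0.04666777 0.26311157] [-1.76837199e-03 -3.14158158e+00 -2.45920989e-05] (36, [np.float64(324.23), np.float64(323.92), np.float64(323.61)]) tcp line [np.float64(323.61), np.float64(323.67), np.float64(323.72)]
```

```bash
cat > n.py <<'E'
from h import *
bg=pickle.load(open('c0.pkl','rb'))['side']['frame'].astype(float)
def meas(S,e,r0=190,r1=241):
    f=S['frame'].astype(float); D=np.abs(f-bg).sum(2); o=[]
    for v in range(r0,r1):
        w=D[v,314:333].copy(); w=np.clip(w-1.5*np.median(w)-15,0,None)
        if w.max()<40: continue
        k=np.argmax(w); lo,hi=max(0,k-2),k+3; ww=w[lo:hi]; o.append((v,314+np.sum(ww*np.arange(lo,hi))/ww.sum()))
    o=np.array(o); 
    # residual vs TCP line
    zs=np.linspace(.02,.15,60); L=np.array([proj(S,[e[0],e[1],e[2]-z]) for z in zs])
    r=o[:,1]-np.interp(o[:,0],L[:,1],L[:,0]); m=np.median(r); k=np.abs(r-m)<1
    p=np.polyfit(o[k,0]-215,r[k],1); return k.sum(),len(k),m.round(2),r[k].std().round(2),p.round(4)
if __name__=='__main__':
    e0=np.array([.55505,.04648,.2642]); print(0,meas(pickle.load(open('c4.pkl','rb'))['side'],e0))
    for n in('r90','r180'):
        s,d=pickle.load(open(n+'.pkl','rb')); print(n,meas(d['side'],s['eef_pos']))
E
python3 n.py
```

```text
0 (np.int64(30), 30, np.float64(-1.21), np.float64(0.11), array([-0.0049, -1.269 ]))
r90 (np.int64(31), 31, np.float64(-0.37), np.float64(0.2), array([-0.0075, -0.4581]))
r180 (np.int64(32), 32, np.float64(0.52), np.float64(0.24), array([0.0075, 0.5965]))
```

The probe offset is now roughly known from the side view. For y I'll tilt the wrist away in +x, about the world y axis, so the top camera can see the tip near the ring without changing its y.

Request:
arm_command(
  plan=[
    [0,[0.08,0,0],[0,0,0]],
    [0,[0.08,0,0],[0,0,0]],
    [0,[0,0,0],[0,0.12,0]],
    [0,[0,0,0],[0,0.12,0]],
    [0,[0,0,0],[0,0.12,0]],
    [0,[0,0,0],[0,0.12,0]],
    [0,[0,0,0],[0,0,0]],
    [0,[0,0,0],[0,0,0]],
    [0,[0,0,0],[0,0,0]],
  ],
)

```text
time_s: 19.02
eef_pos: [0.6024, 0.0467, 0.2647]
ee_rot: [-0.006, -2.768, 0.001]
force: [-0.3, -0.2, -0.1]
grip_width: 0.011
finger_force: 58.4
```

```bash
python3 - <<'E'
from h import *
from cell import ctrl
from scipy.spatial.transform import Rotation as R
s=ctrl.get_state(); e=s['eef_pos']; Rm=R.from_rotvec(s['ee_rot']).as_matrix(); print(s['time_s'],e,Rm.round(4).tolist())
d={n:ctrl.capture(n) for n in('side','top')}; pickle.dump((s,d),open('c5.pkl','wb'))
tip=e+Rm[:,2]*.1365; print('tip',tip,[(n,proj(d[n],tip),proj(d[n],e+Rm[:,2]*.03)) for n in d])
d['t3']=pickle.load(open('c3.pkl','rb'))['top']
tile(d,[('t3',274,230,12),('top',274,230,12)],'pics/i.png',400,480)
E
```

```text
19.025 [0.60237678 0.04666392 0.26471582] [[-0.9311, 0.0038, -0.3649], [0.004, 1.0, 0.0003], [0.3649, -0.0012, -0.9311]]
tip [0.55257282 0.04669973 0.13762603] [('side', array([324.85814428, 239.07305732]), array([302.72619045, 183.47429494])), ('top', array([291.00897855, 240.12509847]), array([290.31216353, 214.27405551]))]
```

View pics/i.png

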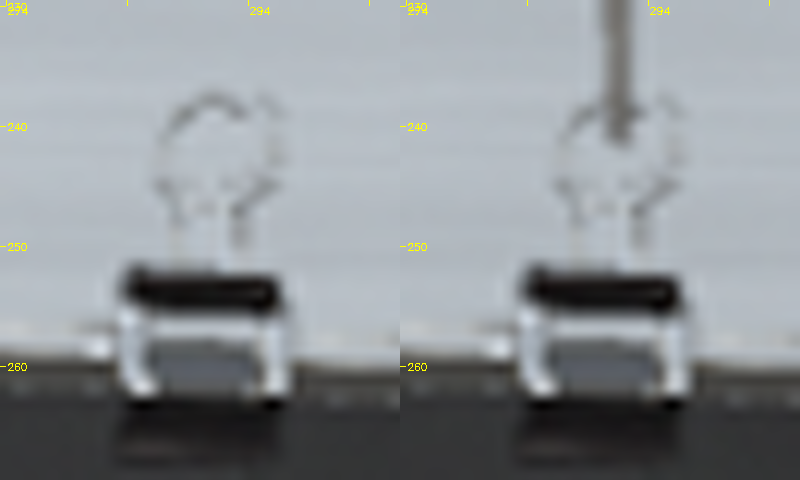

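The tip shows in the top view at u≈291.8, v≈241, and the ring centre at u≈291.8. I'll refine the ring centre in both views by fitting its outline.

```bash
python3 - <<'E'
from h import *
from scipy.ndimage import map_coordinates,gaussian_filter
c0=pickle.load(open('c0.pkl','rb')); c3=pickle.load(open('c3.pkl','rb'))
c2=pickle.load(open('c5.pkl','rb'))[1]
th=np.linspace(0,2*np.pi,72,endpoint=False)
def circ(c,x,y,z,r): return np.array([proj(c,[x+r*np.cos(t)/1e3,y+r*np.sin(t)/1e3,z]) for t in th])
for n in('top','side'):
    D=gaussian_filter(np.abs(c3[n]['frame'].astype(float)-c0[n]['frame']).sum(2),.4)
    best=[]
    rs=[(12,.086),(12,.078),(8,.086)] if n=='top' else [(10,.086)]
    for x in np.arange(.549,.561,.0005):
        for y in np.arange(.041,.053,.0005):
            if n=='side' and abs(y-.0465)>.0003: continue
            sc=0
            for r,z in rs:
                p=circ(c3[n],x,y,z,r); sc+=map_coordinates(D,[p[:,1],p[:,0]],order=1).mean()
            best.append((sc,x,y))
    best.sort(reverse=True); b=np.array(best[:12]); print(n,b[:4].round(4).tolist(),np.average(b[:,1:],0,weights=b[:,0]))
# tip/probe column in the top view
s,d=pickle.load(open('c5.pkl','rb')); D=np.abs(d['top']['frame'].astype(float)-c3['top']['frame']).sum(2)
for v in(230,232,234,236,238): w=D[v,286:298]; w=np.clip(w-20,0,None); print(v,(w*np.arange(286,298)).sum()/w.sum())
print(D[232:244,292].round(),D[232:244,291].round())
from n import bg
E
```

```text
top [[263.0703, 0.5545, 0.0475], [262.6374, 0.555, 0.0475], [262.451, 0.555, 0.047], [262.3223, 0.5545, 0.047]] [0.55375462 0.04658661]
side [[219.2885, 0.556, 0.0465], [218.5161, 0.5565, 0.0465], [217.9673, 0.5555, 0.0465], [215.4299, 0.557, 0.0465]] [0.55577077 0.0465    ]
230 291.37854251012146
232 291.39285714285717
234 291.578811369509
236 291.555023923445
238 291.58910891089107
[182. 189. 199. 204. 211. 180. 124. 225. 226. 194.  69.   4.] [194. 163. 171. 177. 183. 149. 100. 210. 212. 169.  31.   5.]
```

Request:
arm_command(
  plan=[
    [0,[0,0,0],[0,-0.12,0]],
    [0,[0,0,0],[0,-0.12,0]],
    [0,[0,0,0],[0,-0.12,0]],
    [0,[0,0,0],[0,-0.12,0]],
    [0,[-0.08,0.005,0],[0,0,0]],
    [0,[-0.074,0,0],[0,0,0]],
    [0,[0,0,0],[0,0,0]],
    [0,[0,0,0],[0,0,0]],
    [0,[0,0,0],[0,0,0]],
    [0,[0,0,0],[0,0,0]],
  ],
)

```text
time_s: 20.38
eef_pos: [0.5568, 0.0482, 0.2627]
ee_rot: [-0.008, -3.141, 0.0]
force: [-0.8, 0.8, -0.3]
grip_width: 0.011
finger_force: 58.4
```

```bash
cat > k.py <<'E'
from n import *
from cell import ctrl
s=ctrl.get_state(); S=ctrl.capture('side'); e=s['eef_pos']; print(s['time_s'],e,s['ee_rot'],s['force'])
m=meas(S,e); print(m)
print('tip-region u',proj(S,[e[0],e[1],e[2]-.13])[0]+m[2],'ring u', proj(S,[.556,.0465,.086]))
E
python3 k.py
```

```text
20.375 [0.55682252 0.04818549 0.26274056] [-7.72126581e-03 -3.14111420e+00  3.41050191e-04] [-0.7746809   0.75952192 -0.29280696]
(np.int64(29), 29, np.float64(0.97), np.float64(0.08), array([-0.0038,  0.9553]))
tip-region u 323.3139755428843 ring u [323.07869656 265.1923188 ]
```

```bash
python3 - <<'E'
from h import *
c3=pickle.load(open('c3.pkl','rb'))['side']; f=c3['frame'].astype(int).mean(2).round().astype(int)
print('cols 313..334')
for v in range(260,272): print(v,f[v,313:335])
R=lambda x,y,z,r:[proj(c3,[x+r*a,y+r*b,z]).round(2).tolist() for a,b in((1,0),(-1,0),(0,1),(0,-1))]
print(R(.5548,.0475,.086,.012))
from cell import ctrl
S=ctrl.capture('side')['frame'].astype(int).mean(2).round().astype(int)
for v in range(232,248,2): print(v,S[v,316:332])
E
```

```text
cols 313..334
260 [103 104 104 104 103 102 104 102 105 102 103 104 103 103 103 103 104 104
 104 103 103 107]
261 [105 105 106 104 105 105 105 104 105 103 104 103 106 103 103 100 103 102
 104 102 103 103]
262 [106 105 105 104 107 108 114 124 128 130 133 132 130 122 110 103 103 103
 102 102 102 100]
263 [104 107 104 106 115 134 154 161 166 168 173 177 170 162 144 125 112 106
 104 103 102 103]
264 [102 103 106 120 150 178 183 162 146 143 147 152 157 172 183 176 142 111
 106 103 104 103]
265 [105 105 114 147 189 198 170 132 113 111 113 114 125 150 189 206 183 153
 143 139 134 130]
266 [104 105 112 146 192 202 170 135 117 112 111 116 128 158 197 218 216 212
 211 205 193 189]
267 [104 106 109 129 164 189 184 170 159 145 144 153 162 180 195 202 212 222
 225 223 222 224]
268 [106 106 104 107 128 145 153 157 165 166 165 167 160 151 148 151 167 181
 192 197 210 220]
269 [107 105 104 104 104 110 115 123 131 138 136 134 126 115 109 111 121 128
 137 143 155 165]
270 [106 105 104 101 101  98 100 104 107 105 105 107 105 102  99  99 101 105
 107 107 110 111]
271 [106 106 105 104 102 100  99  99 101 100  99  99 101 100 100  99 102 102
 101 101  97  98]
[[317.19, 264.84], [330.04, 266.13], [322.05, 268.27], [325.1, 262.78]]
232 [ 61  60  58  59  60  66  86 108  98  71  63  63  62  63  60  61]
234 [ 85  68  61  60  59  67  86 106  97  72  61  61  60  62  58  61]
236 [ 92  82  67  58  60  66  87 106  94  70  61  60  57  60  59  57]
238 [ 74  85  71  59  61  66  91 111  97  72  58  58  60  58  59  60]
240 [66 80 68 62 59 64 78 95 92 68 62 58 58 59 59 62]
242 [73 75 66 59 62 65 76 94 90 70 60 59 59 58 58 59]
244 [89 79 71 66 65 65 71 84 81 66 62 60 60 60 61 61]
246 [195 200 204 199 183 167 161 154 143 137 136 138 134 128 114 106]
```

Request:
arm_command(
  plan=[
    [0,[0.003,0,0],[0,0,0]],
    [0,[0,0,0],[0,0,0]],
    [0,[0,0,0],[0,0,0]],
    [0,[0,0,0],[0,0,0]],
    [0,[0,0,0],[0,0,0]],
  ],
)

```text
time_s: 21.1
eef_pos: [0.5573, 0.0482, 0.2631]
ee_rot: [0.007, 3.142, -0.0]
force: [-0.6, -0.2, 0.1]
grip_width: 0.0106
finger_force: 58.4
```

```bash
python3 k.py
```

```text
21.1 [0.5573422  0.04818207 0.26314424] [ 7.44984605e-03  3.14156592e+00 -2.50671977e-05] [-0.63779736 -0.22449209  0.06410125]
(np.int64(39), 39, np.float64(1.33), np.float64(0.37), array([-0.0034,  1.2376]))
tip-region u 323.3896169408324 ring u [323.07869656 265.1923188 ]
```

```bash
cat > q.py <<'E'
from h import *
from cell import ctrl
def cen(f,r0,r1):
    o=[]
    for v in range(r0,r1):
        w=f[v,319:329]; w=np.clip(w-np.percentile(w,30)-3,0,None); o.append((w*np.arange(319,329)).sum()/w.sum())
    return np.mean(o).round(2),np.std(o).round(2)
if __name__=='__main__':
    s=ctrl.get_state(); f=np.mean([ctrl.capture('side')['frame'].astype(float).mean(2) for _ in range(3)],0); print(s['eef_pos'],cen(f,231,237),cen(f,238,244)); print(f[240,316:332].round(),f[232,316:332].round())
    g=pickle.load(open('r180.pkl','rb'))[1]['side']['frame'].astype(float).mean(2); print('r180',cen(g,231,237),cen(g,238,244))
E
python3 q.py
```

```text
[0.55734343 0.04819718 0.26314708] (np.float64(322.95), np.float64(0.02)) (np.float64(322.95), np.float64(0.03))
[65. 79. 68. 61. 61. 68. 85. 97. 84. 65. 59. 59. 60. 59. 60. 59.] [ 61.  60.  59.  59.  61.  68.  88. 102.  86.  67.  61.  61.  61.  62.
  62.  62.]
r180 (np.float64(324.55), np.float64(0.04)) (np.float64(324.62), np.float64(0.03))
```

Probe u is 322.95 against the ring's 322.8, so it is aligned to about 0.3 mm. Lowering straight down.

Request:
arm_command(
  plan=[
    [0,[0,0,-0.025],[0,0,0]],
    [0,[0,0,-0.03],[0,0,0]],
    [0,[0,0,-0.03],[0,0,0]],
    [0,[0,0,-0.03],[0,0,0]],
    [0,[0,0,-0.03],[0,0,0]],
    [0,[0,0,-0.03],[0,0,0]],
    [0,[0,0,-0.03],[0,0,0]],
    [0,[0,0,-0.03],[0,0,0]],
    [0,[0,0,-0.03],[0,0,0]],
    [0,[0,0,0],[0,0,0]],
    [0,[0,0,0],[0,0,0]],
    [0,[0,0,0],[0,0,0]],
  ],
)

```text
time_s: 22.8
eef_pos: [0.5576, 0.0482, 0.1841]
ee_rot: [0.007, 3.141, 0.0]
force: [0.1, -0.1, -0.5]
grip_width: 0.0107
finger_force: 58.4
```

```bash
python3 - <<'E'
from h import *
from cell import ctrl
s=ctrl.get_state(); print(s['time_s'],s['eef_pos'],s['ee_rot'],s['force'],s['joint_vel'].round(3) if hasattr(s['joint_vel'],'round') else s['joint_vel'])
f=np.mean([ctrl.capture('side')['frame'].astype(float).mean(2) for _ in range(3)],0).round().astype(int)
print('cols 313-334')
for v in range(246,272,1): print(v,f[v,313:335])
E
```

```text
22.8 [0.55763299 0.04822335 0.18406098] [7.47719622e-03 3.14071685e+00 2.88228970e-04] [ 0.12098346 -0.08051253 -0.46678167] [-0.002  0.    -0.001 -0.002  0.001  0.   ]
cols 313-334
246 [167 173 184 195 199 202 198 181 161 149 139 136 136 135 136 136 126 115
 104 100  93  84]
247 [131 138 151 161 164 165 163 153 144 144 146 157 176 191 198 201 197 180
 164 160 151 140]
248 [109 110 113 116 114 114 112 113 117 128 135 136 148 159 163 165 162 152
 146 151 157 162]
249 [105 104 104 103 105 103 104 105 109 121 126 117 112 114 114 114 112 111
 113 121 127 133]
250 [104 104 105 104 105 103 105 104 109 119 123 113 105 105 104 103 103 103
 104 106 107 107]
251 [104 104 104 103 102 103 104 103 107 117 123 111 104 103 103 103 103 104
 103 103 104 103]
252 [106 107 107 105 104 105 106 106 107 117 122 112 104 102 102 102 102 101
 101 102 103 101]
253 [105 106 106 105 105 107 105 105 109 118 122 113 106 104 104 103 104 103
 104 101 101 103]
254 [104 105 105 104 105 106 105 106 108 118 123 111 105 106 104 104 104 104
 104 103 104 104]
255 [104 104 104 105 105 104 104 105 108 117 121 113 104 105 10
[... 851 characters left out ...]
1 183 175 143 111
 105 105 104 104]
265 [104 104 112 146 188 198 170 132 113 113 117 116 124 150 188 206 184 152
 141 138 131 130]
266 [104 105 113 149 194 201 170 134 120 120 123 122 128 156 195 217 215 213
 210 204 194 191]
267 [104 105 107 127 166 190 185 170 159 150 153 158 163 178 193 201 211 222
 224 223 223 224]
268 [105 104 105 109 125 146 153 156 164 167 168 168 159 151 148 151 167 182
 192 199 210 220]
269 [105 104 105 103 104 110 116 122 132 137 137 135 127 114 108 110 120 129
 137 144 155 164]
270 [106 106 104 102 100 100 101 104 106 105 106 107 105 100  98  99 102 104
 104 107 109 111]
271 [105 105 106 104 101  99  98 100  99  98 101 100 102 100  99  99 101 101
 101 100  99  98]
```

The probe sits at u≈322.8, centred on the ring bore (322.8), with the ring unmoved, no contact force and the tip at z≈0.048. Handing in.

```bash
python3 -c "
from cell import ctrl
print(ctrl.sign_off())"
```

```text
the job is handed in; nothing more can be done
None
```

The job is handed in: the clip is fully home on the middle of the near wall, and the probe hangs upright, still held, through its ring with the tip about 48 mm above the bench, touching nothing as far as the forces and images show; it is within about 0.3 mm of the ring's centre in x and 1 mm in y.

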